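# Fetch the tongs and lift the roll

## Task

Pull the drawer of the small cabinet open by its handle, take the tongs out of it by their two arms, and with the tongs' tips pick the small round roll up from the bread board. Finish while holding: keep squeezing the tongs so that the round roll stays still in their tips at least 12 cm above the countertop, and let nothing go. The gripper itself must not touch the roll, and the long roll, the mug and the bowl stay where they are.

Things in the scene. Friction and masses are not known exactly. Their poses are not given: they have to be found in the camera images.
- cabinet_drawer0_handle (a point): Middle of the drawer's bar handle, on the bar's axis, 62 mm above the countertop, 35 mm in front of the front panel; moves with the drawer. Own x points into the cabinet (fixed, wooden, 270 deep, 320 wide, 100 mm high); the drawer pulls out along -x with about 2 N and stays where left: at first 0 to 12 mm out, stop at 190 mm. The bar runs along y, 120 mm long, about 10 mm thick, open behind.
- tongs: Steel spring tongs lying flat (100 g), 225 mm long, up to about 100 mm wide at the tips. Origin: centre of the hub's underside (hub 26 mm across, 22 mm high); own x runs along the tongs from the hub to the tips, z up. They lie across the drawer, a flat wooden spatula 100 mm behind them. The two arms hinge at the hub about z, move alike and spring open.
- tongs_grip (a point): Grip place, midway between the arms, 100 mm from the hub's centre, 11 mm above the tongs' underside, near their centre of mass. The arms here are flat upright steel bars 22 mm high, 70 mm long, to be squeezed along the tongs' y: 61 mm over the outsides when open (8 N an arm to start), 43 mm with the tips round the roll (12 N); at 54 mm the bars are parallel. Tips move twice as far.
- tongs_tip (a point): Point midway between the tips, 202.5 mm from the hub's centre and 10 mm above the tongs' underside. Each tip is a shallow upright V-shaped blade, hollow side inwards, 42 mm long and 20 mm high. When open the free gap between the tips is 78 mm at the narrowest.
- tongs_left: The arm of the tongs on their +y side; origin at the hub's centre, underside.
- tongs_right: The arm of the tongs on their -y side; origin at the hub's centre, underside.
- drawer_front (a point): Middle of the top edge of the drawer's front panel (15 mm thick, 320 mm wide), 88 mm above the countertop; axes as the handle's. Inside, the drawer's floor is 22 mm and the rim of its walls 78 mm above the countertop; it is 230 mm deep from the panel, 278 mm wide. The tongs can be reached from above once the drawer is out by about 160 mm.
- board: Fixed wooden bread board, 280 (x) x 170 (y) x 15 mm high; origin at the centre of its underside. Two rolls lie on it about 120 mm apart along its x, in either order.
- roll: The small round bread roll (rigid, 35 to 70 g): 53 mm across at its widest, 20 mm above its underside, and 42 mm high. Origin at the centre of its underside; z up.
- long_roll: Oblong bread roll of the same crust, 44 (x) x 100 (y) x 36 mm high; origin at the centre of its underside. A bystander on the same board.
- mug: White mug, 80 mm across, 90 mm high, on the right of the counter; origin under its centre. Bystander.
- bowl: White bowl, 150 mm across, 60 mm high, at the right; origin under its centre. Bystander.
Mind the look-alikes: they are no part of the job. What is shaped like the roll but red or white is not meant.

How it is judged (in metres and radians):
On the way, in this order (a step that is already met when the one before it is completed fails the run):
1. the drawer is pulled at least 110 mm out from where it was (distance of cabinet_drawer0_handle from where it was at the start of the episode above 0.11 m), for 0.2 s.
2. the gripper has lifted the tongs out of the drawer (height (world z) of tongs_grip above 0.09 m and contact force between the fingers and tongs above 2 N), for 0.2 s.
3. the round roll is lifted clear of the board between the tips of the tongs (contact force between each of tongs_left, tongs_right and roll above 0.5 N and contact force between the fingers and tongs above 2 N and height (world z) of roll above 0.05 m), for 0.2 s.
At the end, for the whole second after the job is handed in: Gripper squeezes tongs (over 2 N), both tips press the round roll (over 0.5 N each), its underside is over 120 mm above the countertop and within 40 mm of the tip point, still (under 50 mm/s); no arm, finger or board touches it; tongs off the board, grip place over 120 mm up (contact force between each of tongs_left, tongs_right and roll above 0.5 N and contact force between the fingers and tongs above 2 N and height (world z) of each of roll, tongs_grip above 0.12 m and linear speed of roll below 0.05 m/s and distance between roll and tongs_tip below 0.04 m and contact force between roll and the arm below 0.2 N and contact force between roll and the fingers below 0.2 N and contact force between roll and board below 0.1 N and contact force between tongs and board below 0.2 N); the arm keeps its last pose, push and grip.
It fails at once if the gripper or arm touches the round roll (contact force between any of the fingers, the arm and roll above 0.5 N).
It fails at once if the long roll is moved more than 30 mm (distance of long_roll from where it was at the start of the episode above 0.03 m).
It fails at once if the mug or the bowl is moved more than 30 mm (distance of any of mug, bowl from where it was at the start of the episode above 0.03 m).
It also fails if it takes over 59 s, if anything falls off the work surface, if the arm or the gripper's body presses on something with over 40 N, if the wrist force passes 120 N, or if a joint passes its speed limit or range.

## Robot

A 6-joint arm with a two-finger parallel gripper is mounted at the origin on the work surface. World frame = base frame: x ahead of the robot, y to its left, z up, the work surface at z = 0. Lengths are in m, angles in degrees, forces in N, time in s.
With the tool pointing down it reaches from about 0.375 to 0.9 m from the base axis. Payload 3.1 kg.
Tool frame: the origin (TCP) lies on the centre line of the jaws, within the pads' length; the fingertips stand 17 mm ahead of it and the grasp point (between the pads) lies 2 mm behind it; z points along the fingers, y is the line along which they close (so a half turn about z gives the same grasp; the last joint's range is limited). The gripper opens to 87 mm and grips with 3 to 60 N. Pads are 19 mm wide; open, the fingers measure 117 mm over their backs; the gripper's body (75 mm by 190 mm) begins 51 mm behind the grasp point.
Start: joints at [-73.768, 30.224, 82.088, -0, 67.689, -10.227], TCP at [0.278, -0.559, 0.24] pointing down, gripper open.
Joint ranges: [-176.69, 176.69], [-43.24, 126.21], [12.49, 139.97], [-82, 262], [0, 151.66], [-163.58, 163.58]. Speed limits (degrees/s): [159.86, 159.86, 180, 180, 180, 180].

## Interface

Orientations are given as a 3x3 rotation matrix whose columns are the frame's x, y, z axes.
In Python, from rig import bot, imaging, finder gives the robot as it stands. The module is installed in compiled form; this text tells all that it offers.
- The arm moves only by the tool play_rows, never from a script. Its argument "motion" is a list that holds one entry, the list of rows, each a list of 6 numbers: the shift along the tool's x, y, z in a scale on which 1.0 is 50 cm, then the turn, a rotation vector about the tool's x, y, z in fractions of the full range, 1 being 120 degrees. In form: [[[dx, dy, dz, wx, wy, wz], ...]]. A call has 1 to 8 rows; each row is the pose to reach, as a shift and turn from the pose commanded when the call began, along the tool's axes at that moment; what a row does not reach only later rows make up. A row lasts 1/12 s, in which the tool goes at most 41.7 mm and 7.16 degrees, less where a joint would pass 70% of its speed; a pose out of reach is approached as far as the arm can. A call with a gripper value outside its range is refused whole. "fingers" is the finger opening in m, from 0 to 0.087, set as the call begins (left out, the last holds). The fingers move at their own pace and stop on an object; the grip force is fixed at half the most. Time passes only in rows, so rows that repeat a pose let the fingers close. It gives the time, the measured TCP pose, the force, the opening and the grip force at its end, in the units of the state.
- bot.read_state(): the state, without advancing time (a new reading comes with each control period).
- imaging.capture(name): name is "side" or "top" or "wrist"; returns a dict with "frame" (384x512x3 uint8, red, green, blue), "camera_matrix" (3x3 intrinsics, pixels), "R" (3x3) and "t" (3): a world point X has camera coordinates R X + t. Camera axes: x right, y down, z forward; pixel columns grow to the right and rows downward; lengths in m; the calibration is good to about 2 mm. A picture is of the moment at which its call begins. There is no depth.
- bot.hand_in(): hands the job in; it is judged then, once.
Trained networks look in the newest picture that a camera, given by its name, has taken for a name from the list of things; names that differ only in an ending like _2 or _b are one class to them, and where a whole thing is asked for, a point or a joint stands for the part that bears it (a point fixed in the world has none). Each returns a list of dicts, best first, with "confidence" (0 to 1); they miss things now and then, are a little off and sometimes report something else, mostly with a low value. They report only what shows in the picture. A call takes as long as a camera call. They do not tell look-alikes from the thing itself.
- finder.recognise(camera, name): "at" ([x, y, z] in m, in world coordinates, good to about 4 mm: the middle of the surface that is visible of it).
- finder.outline_of(camera, name): "pixels" (384x512 bool, what is visible of it).
The state is a dict: "time_s": time; "joint_positions": joint angles; "qvel": joint speeds; "tau": joint torques, N m; "position": TCP position; "tcp_rot": TCP orientation; "force": force on the tool from outside, world axes, zero at the start; "moment": the same for the moment, N m; "opening": opening from 0.0 (shut) to 1.0 (fully open); "grasp_force": force on a finger pad.
Only numpy, scipy, OpenCV 4.12 (cv2) and the standard library are available. Lean on these libraries where they do the work, as an engineer would, in place of code of your own. Each camera call takes 0.05 s, during which the arm holds its last target. There are 200 camera calls.

## Working session

There is one attempt and no reset: what is moved stays moved. The work goes in short steps, Python scripts to look and compute and a tool call to move; the robot and the scene stay as the last step left them, time stands still between calls to the robot, and variables do not carry over. Pictures are saved under pics/ and viewed, at most 10 in all, crops included, and the job is handed in when it is done.

Besides the shell and the picture viewer there is one more tool, called as name(argument=value, ...) on one line, values as JSON. play_rows: Moves the arm, as the interface text tells. Its arguments: {"type":"object","properties":{"motion":{"type":"array"},"fingers":{"type":"number"}},"required":["motion"]}

```bash
mkdir -p pics; cat > h.py <<'E'
import numpy as np, cv2
from rig import bot, imaging, finder
np.set_printoptions(precision=4,suppress=True)
def shot(cam,fn=None):
    d=imaging.capture(cam)
    if fn: cv2.imwrite('pics/'+fn,cv2.cvtColor(d['frame'],cv2.COLOR_RGB2BGR))
    return d
def pix2plane(d,u,v,z):
    K,R,t=map(np.array,(d['camera_matrix'],d['R'],d['t']))
    r=R.T@np.linalg.solve(K,[u,v,1.]); c=-R.T@t
    return c+r*(z-c[2])/r[2]
def proj(d,X):
    K,R,t=map(np.array,(d['camera_matrix'],d['R'],d['t']))
    p=K@(R@np.array(X)+t); return p[:2]/p[2]
E
python3 - <<'E'
from h import *
s=bot.read_state(); print(s['time_s'],s['position'],s['tcp_rot'],s['force'],s['opening'])
for c in ['top','side']:
    d=shot(c,c+'0.png'); print(c,-np.array(d['R']).T@d['t'])
    for n in ['cabinet_drawer0_handle','drawer_front','board','roll','long_roll','tongs','mug','bowl']:
        for r in finder.recognise(c,n)[:4]: print(n,r['confidence'],np.array(r['at']),proj(d,r['at']))
E
```

```text
0.0 [ 0.2783 -0.5588  0.2386] [[ 0.8953  0.4456 -0.0006]
 [ 0.4456 -0.8953  0.002 ]
 [ 0.0004 -0.0021 -1.    ]] [-0.6656  0.3802 -0.1097] 0.9955890919464535
top [0.397  0.0291 1.4302]
cabinet_drawer0_handle 0.76 [ 0.6235 -0.1321  0.0787] [299.911  156.5141]
board 0.71 [0.4744 0.3853 0.0182] [152.7964 203.9054]
roll 0.7 [0.7218 0.3952 0.0298] [149.5508 134.3762]
roll 0.62 [0.5395 0.3946 0.0491] [147.968  184.7617]
roll 0.57 [0.5191 0.6184 0.037 ] [ 84.795  192.1373]
roll 0.56 [0.4613 0.2041 0.0337] [203.5764 206.4345]
tongs 0.39 [0.4771 0.3855 0.0153] [152.9503 203.1849]
mug 0.93 [ 0.3329 -0.3933  0.031 ] [376.1512 240.1698]
bowl 0.74 [ 0.5058 -0.5268  0.0233] [410.8918 189.961 ]
bowl 0.23 [0.5361 0.392  0.0489] [148.7265 185.7278]
side [0.3922 1.0808 0.9353]
cabinet_drawer0_handle 0.84 [ 0.6266 -0.0899  0.0738] [242.2951 173.8101]
drawer_front 0.86 [ 0.6218 -0.0945  0.0701] [243.8232 174.0234]
board 0.88 [0.4859 0.4085 0.0149] [259.9423 300.666 ]
roll 0.69 [0.5357 0.406  0.0479] [242.0669 290.0661]
roll 0.64 [0.4663 0.22   0.0308] [275.2946 247.9247]
roll 0.61 [0.5136 0.6296 0.033 ] [233.8541 373.6366]
roll 0.57 [0.7164 0.4038 0.0334] [178.7918 284.5741]
long_roll 0.8 [0.4117 0.3811 0.0487] [288.3773 288.2622]
mug 0.92 [ 0.3363 -0.351   0.0557] [323.1096 147.3142]
bowl 0.58 [ 0.501  -0.5488  0.0369] [287.6268 125.0525]
```

View pics/top0.png

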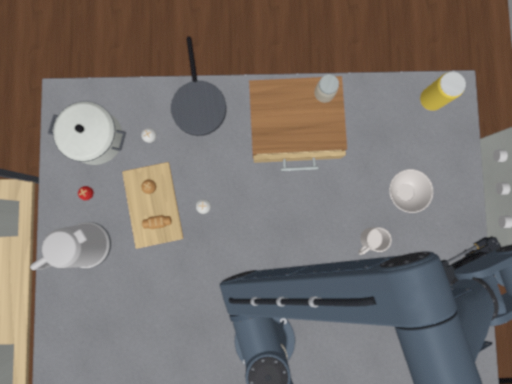

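View pics/side0.png

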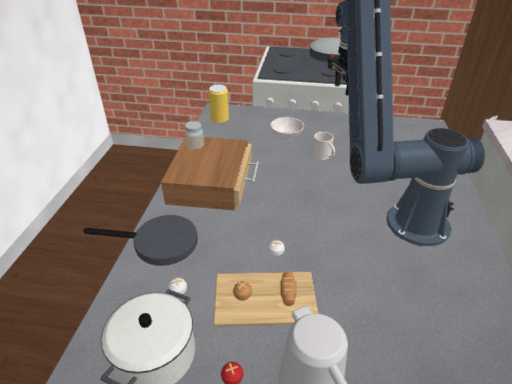

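Side and top show the brown round roll on the board at top (148,186) / side (243,290). Look-alikes are white (top 149,135 and 203,207) and red (85,193), and the long roll is at (156,222). The handle bar is at top (299,169). I'm choosing the brown round one and will check it in a crop.

```bash
python3 - <<'E'
from h import *
a=cv2.imread('pics/top0.png')
A=cv2.resize(a[140:180,260:360],None,fx=6,fy=6,interpolation=cv2.INTER_CUBIC)
B=cv2.resize(a[160:250,120:190],None,fx=3.5,fy=3.5,interpolation=cv2.INTER_CUBIC)
B=cv2.copyMakeBorder(B,0,max(0,0),0,600-B.shape[1],cv2.BORDER_CONSTANT)
cv2.imwrite('pics/c1.png',np.vstack([A,B]))
d=shot('top')
for n in ['cabinet_drawer0_handle','board','roll','long_roll']:
    for r in finder.outline_of('top',n)[:3]:
        p=np.argwhere(r['pixels'])[:,::-1]
        print(n,r['confidence'],len(p),p.mean(0),cv2.minAreaRect(p.astype(np.float32)))
d=shot('side')
for n in ['board','roll','long_roll']:
    for r in finder.outline_of('side',n)[:1]:
        p=np.argwhere(r['pixels'])[:,::-1]
        print(n,r['confidence'],len(p),p.mean(0))
E
```

```text
cabinet_drawer0_handle 0.64 820 [297.1988 157.7866] ((298.186279296875, 160.97140502929688), (17.859500885009766, 90.29663848876953), 87.61405944824219)
cabinet_drawer0_handle 0.17 3333 [151.4623 204.6412] ((151.4976043701172, 205.13772583007812), (79.65959167480469, 50.143211364746094), 78.90628051757812)
board 0.72 3398 [151.6972 204.5703] ((152.05667114257812, 205.11184692382812), (79.96320343017578, 49.955467224121094), 79.07720184326172)
roll 0.74 194 [ 84.6959 193.2474] ((84.5, 193.0), (14.0, 15.0), 90.0)
roll 0.6 181 [148.     186.3757] ((148.0, 186.0), (14.0, 14.0), 90.0)
roll 0.43 169 [202.568  206.3077] ((202.5, 206.0), (14.0, 13.0), 90.0)
long_roll 0.56 339 [155.9322 221.8142] ((156.5, 221.5), (29.0, 13.0), 0.0)
board 0.69 4012 [259.8143 299.3622]
roll 0.83 265 [242.3811 290.6415]
long_roll 0.87 447 [288.4004 288.3714]
```

View pics/c1.png

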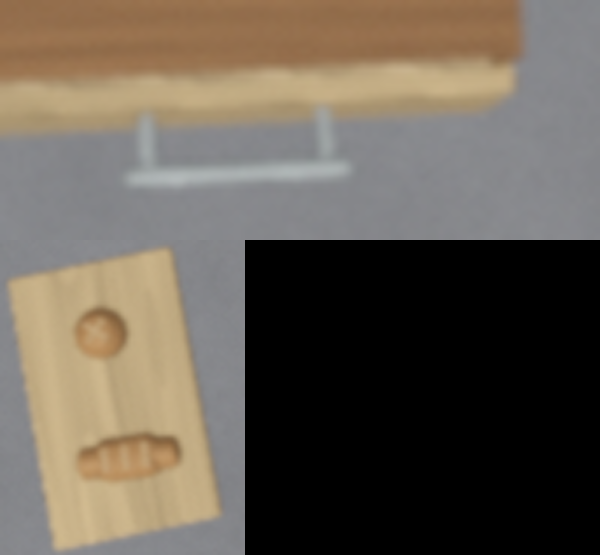

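Crop confirms the brown round roll at (148,186), upper side of the board. The bar runs from (280.8,170) to (318.3,168.2).

```bash
cat >> h.py <<'E'
from scipy.spatial.transform import Rotation as Ro
def rel(pos,ydir=None,xdir=None):
    """shift/turn in tool axes to reach pos (tool down) with tool y along ydir (sign free: nearest)"""
    s=bot.read_state(); P=np.array(s['position']);R=np.array(s['tcp_rot'])
    if ydir is None: T=R
    else:
        y=np.array([*ydir[:2],0.]);y/=np.linalg.norm(y)
        if y@R[:,1]<0:y=-y
        z=np.array([0,0,-1.]);T=np.c_[np.cross(y,z),y,z]
    print('t',s['time_s'],'P',P,'rel',np.array2string(R.T@(np.array(pos)-P),precision=4),Ro.from_matrix(R.T@T).as_rotvec(degrees=True))
E
python3 - <<'E'
from h import *
d=shot('top')
a=pix2plane(d,281.3,170,.062);b=pix2plane(d,317.8,168.3,.062);m=(a+b)/2;u=(a-b)/np.linalg.norm(a-b)
print(a,b,np.linalg.norm(a-b),m)
# board edge/yaw and roll
o=finder.outline_of('top','board')[0]['pixels'];p=np.argwhere(o)[:,::-1].astype(np.float32)
bx=cv2.boxPoints(cv2.minAreaRect(p)); W=np.array([pix2plane(d,*q,.015) for q in bx]);print('board',W,W.mean(0))
# roll: centre at 20mm above board
print('roll',pix2plane(d,148.0,186.2,.035),'long',pix2plane(d,156,221.7,.033))
ds=shot('side');print('roll side',pix2plane(ds,242.4,290.6,.037),proj(ds,m),proj(ds,a),proj(ds,b))
# cabinet outline: top face far/near edges via colour
xd=np.array([u[1],-u[0],0]);print('cab x',xd,np.degrees(np.arctan2(xd[1],xd[0])))
rel(m+[0,0,.15-.062],xd)
g=cv2.imread('pics/side0.png')[130:210,200:290];cv2.imwrite('pics/c2.png',cv2.resize(g,None,fx=6,fy=6,interpolation=cv2.INTER_CUBIC))
E
```

```text
[ 0.5805 -0.0685  0.062 ] [ 0.584  -0.1946  0.062 ] 0.1261571676366741 [ 0.5822 -0.1315  0.062 ]
board [[0.5966 0.5039 0.015 ]
 [0.625  0.3287 0.015 ]
 [0.3443 0.2787 0.015 ]
 [0.317  0.4507 0.015 ]] [0.4707 0.3905 0.015 ]
roll [0.5359 0.3982 0.035 ] long [0.4114 0.3701 0.033 ]
roll side [0.5362 0.3993 0.037 ] [255.986  171.0499] [253.7563 181.0266] [258.0738 161.7077]
cab x [0.9996 0.0276 0.    ] 1.5819879227405838
t 1.5 P [ 0.2785 -0.5595  0.2396] rel [ 0.4626 -0.2478  0.0896] [  0.0013   0.0004 -65.1235]
```

View pics/c2.png

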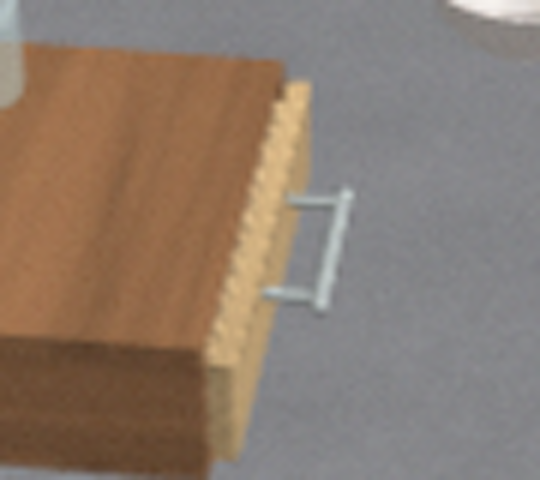

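Units first: shifts go in shares of 50 cm and turns go in shares of 120 degrees. So 0.4626 m / 0.5 = 0.9252, -0.2478 m / 0.5 = -0.4956, -65 degrees / 120 = -0.5417.

play_rows(motion=[[[0.9252,-0.4956,0.1792,0,0,-0.5417],[0.9252,-0.4956,0.1792,0,0,-0.5417],[0.9252,-0.4956,0.1792,0,0,-0.5417],[0.9252,-0.4956,0.1792,0,0,-0.5417],[0.9252,-0.4956,0.1792,0,0,-0.5417],[0.9252,-0.4956,0.1792,0,0,-0.5417],[0.9252,-0.4956,0.1792,0,0,-0.5417],[0.9252,-0.4956,0.1792,0,0,-0.5417]]], fingers=0.028)

```text
time_s: 2.17
position: [0.4696, -0.29, 0.1834]
tcp_rot: [[0.103, 0.995, 0.001], [0.995, -0.103, -0.0], [-0.0, 0.001, -1.0]]
force: [-0.2, -0.7, 0.6]
opening: 0.478
grasp_force: 0.0
```

```bash
python3 - <<'E'
from h import *
rel([.5805,-.1315,.15],[.9995,.031])
E
```

```text
t 2.1667 P [ 0.4696 -0.29    0.1834] rel [0.1691 0.0939 0.0334] [ 0.0307  0.0247 -7.6883]
```

In the tool's units: 0.169 m / 0.5 = 0.338, 0.0334 m / 0.5 = 0.0668, -7.7 degrees / 120 = -0.0642.

play_rows(motion=[[[0.338,0.188,0.0668,0,0,-0.0642],[0.338,0.188,0.0668,0,0,-0.0642],[0.338,0.188,0.0668,0,0,-0.0642],[0.338,0.188,0.0668,0,0,-0.0642],[0.338,0.188,0.0668,0,0,-0.0642],[0.338,0.188,0.0668,0,0,-0.0642],[0.338,0.188,0.0668,0,0,-0.0642],[0.338,0.188,0.0668,0,0,-0.0642]]])

```text
time_s: 2.83
position: [0.5803, -0.134, 0.15]
tcp_rot: [[-0.026, 1.0, -0.0], [1.0, 0.026, -0.0], [-0.0, -0.0, -1.0]]
force: [0.0, 0.2, -0.6]
opening: 0.322
grasp_force: 0.0
```

```bash
python3 - <<'E'
from h import *
d=shot('wrist','w1.png')
rel([.5805,-.1315,.066],[.9995,.031])
print(bot.read_state()['opening']*.087, proj(d,[.5822,-.1315,.062]),proj(d,[.5805,-.0685,.062]),proj(d,[.584,-.1946,.062]))
E
```

```text
t 2.8833 P [ 0.5801 -0.1346  0.1502] rel [0.0031 0.0005 0.0842] [-0.0096  0.0236 -0.3609]
0.027945818244706124 [263.2035 205.4247] [263.3588 121.1053] [263.1883 277.7117]
```

View pics/w1.png

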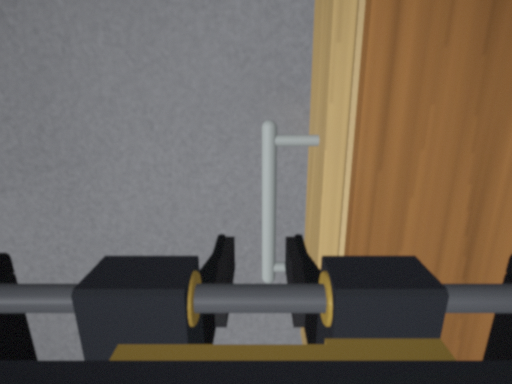

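Wrist view: the bar is vertical at column 268, rows 122–282, about 4 mm further out in x than projected. Fingers straddle it (235 and 287), and the panel edge is at about 315.

In the tool's units: 0.084 m / 0.5 = 0.168, 0.003 m / 0.5 = 0.006, -0.3 degrees / 120 = -0.0025.

play_rows(motion=[[[0.006,0.006,0.06,0,0,-0.0025],[0.006,0.006,0.11,0,0,-0.0025],[0.006,0.006,0.14,0,0,-0.0025],[0.006,0.006,0.168,0,0,-0.0025],[0.006,0.006,0.168,0,0,-0.0025],[0.006,0.006,0.168,0,0,-0.0025]]])

```text
time_s: 3.38
position: [0.5826, -0.132, 0.0658]
tcp_rot: [[-0.028, 1.0, -0.001], [1.0, 0.028, 0.0], [0.0, -0.001, -1.0]]
force: [0.9, 0.4, -0.5]
opening: 0.322
grasp_force: 0.0
```

play_rows(motion=[[[0,0,0,0,0,0],[0,0,0,0,0,0],[0,0,0,0,0,0],[0,0,0,0,0,0]]], fingers=0.0)

```text
time_s: 3.72
position: [0.5846, -0.1314, 0.0674]
tcp_rot: [[-0.031, 1.0, 0.003], [1.0, 0.031, -0.002], [-0.002, 0.003, -1.0]]
force: [-0.1, -1.0, 2.9]
opening: 0.115
grasp_force: 30.0
```

In the tool's units: -0.09 m / 0.5 = -0.18, -0.08 m / 0.5 = -0.16.

play_rows(motion=[[[0,-0.02,0,0,0,0],[0,-0.05,0,0,0,0],[0,-0.09,0,0,0,0],[0,-0.13,0,0,0,0],[0,-0.16,0,0,0,0],[0,-0.18,0,0,0,0],[0,-0.18,0,0,0,0]]])

```text
time_s: 4.3
position: [0.4922, -0.134, 0.0673]
tcp_rot: [[-0.031, 1.0, -0.0], [1.0, 0.031, -0.001], [-0.001, -0.0, -1.0]]
force: [-1.9, -1.6, 6.5]
opening: 0.118
grasp_force: 30.0
```

play_rows(motion=[[[0,-0.03,0,0,0,0],[0,-0.07,0,0,0,0],[0,-0.11,0,0,0,0],[0,-0.14,0,0,0,0],[0,-0.164,0,0,0,0],[0,-0.172,0,0,0,0],[0,-0.172,0,0,0,0],[0,-0.172,0,0,0,0]]])

```text
time_s: 4.97
position: [0.4079, -0.1365, 0.0672]
tcp_rot: [[-0.03, 1.0, 0.001], [1.0, 0.03, -0.001], [-0.001, 0.001, -1.0]]
force: [-1.3, 0.7, 12.3]
opening: 0.113
grasp_force: 30.0
```

play_rows(motion=[[[0,0,0,0,0,0],[0,0,0,0,0,0],[0,0,0,0,0,0]]], fingers=0.028)

```text
time_s: 5.22
position: [0.4077, -0.1361, 0.0661]
tcp_rot: [[-0.031, 1.0, 0.0], [1.0, 0.031, -0.0], [-0.0, 0.0, -1.0]]
force: [-0.2, 0.4, 0.3]
opening: 0.257
grasp_force: 0.0
```

In the tool's units: -0.23 m / 0.5 = -0.46, -0.2 m / 0.5 = -0.4.

play_rows(motion=[[[0,0,-0.04,0,0,0],[0,0,-0.12,0,0,0],[0,0,-0.2,0,0,0],[0,0,-0.28,0,0,0],[0,0,-0.34,0,0,0],[0,0,-0.4,0,0,0],[0,0,-0.46,0,0,0],[0,0,-0.46,0,0,0]]])

```text
time_s: 5.88
position: [0.4103, -0.1376, 0.3013]
tcp_rot: [[-0.031, 0.999, 0.01], [0.999, 0.031, -0.006], [-0.007, 0.01, -1.0]]
force: [0.5, -0.1, -0.9]
opening: 0.32
grasp_force: 0.0
```

```bash
python3 - <<'E'
from h import *
for c in ['wrist','top','side']:
    d=shot(c,c+'2.png')
    for n in ['tongs','tongs_grip','tongs_tip','tongs_left','tongs_right','cabinet_drawer0_handle']:
        for r in finder.recognise(c,n)[:2]: print(c,n,r['confidence'],np.array(r['at']),proj(d,r['at']))
print(bot.read_state()['position'])
E
```

```text
wrist tongs 0.85 [ 0.5641 -0.1346  0.0377] [377.4839 162.0152]
wrist tongs_grip 0.69 [ 0.5578 -0.1316  0.0373] [372.8505 159.5218]
wrist tongs_tip 0.63 [ 0.5578 -0.1355  0.0364] [372.1929 162.3546]
wrist tongs_left 0.64 [ 0.5051 -0.1217  0.0381] [333.0323 150.8125]
wrist tongs_right 0.56 [ 0.5625 -0.1203  0.0431] [379.38   151.7047]
wrist tongs_right 0.46 [ 0.5542 -0.137   0.038 ] [369.6846 163.6783]
wrist cabinet_drawer0_handle 0.69 [ 0.5478 -0.097   0.0215] [364.7495 130.6332]
top tongs 0.64 [ 0.5555 -0.1418  0.0409] [302.0401 177.4921]
top tongs 0.17 [ 0.5537 -0.1097  0.0194] [292.2934 178.8696]
top tongs_grip 0.53 [ 0.5603 -0.1407  0.0394] [301.6326 176.1862]
top tongs_tip 0.69 [ 0.5565 -0.1381  0.0402] [300.9503 177.2516]
top cabinet_drawer0_handle 0.79 [ 0.5543 -0.1055  0.0205] [291.1345 178.6894]
side tongs 0.68 [ 0.5494 -0.1778  0.0374] [266.1935 170.1641]
side tongs_grip 0.44 [ 0.5456 -0.1818  0.0395] [267.3124 169.2237]
side tongs_tip 0.49 [ 0.5468 -0.1831  0.0395] [267.0511 169.0049]
side tongs_left 0.4 [ 0.5061 -0.1286  0.0385] [275.8036 178.4356]
side tongs_right 0.45 [ 0.5664 -0.1236  0.0402] [259.7915 177.348 ]
side cabinet_drawer0_handle 0.57 [ 0.5362 -0.1355  0.0287] [268.0786 178.6969]
[ 0.4075 -0.1361  0.2961]
```

View pics/wrist2.png

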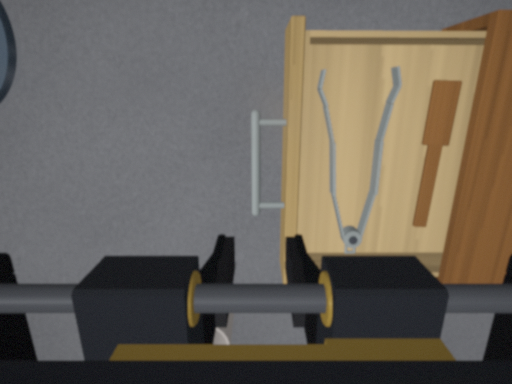

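Wrist view: hub at (353,239), arm ends at (322,70) and (397,68), arms at mid-length (331,160) and (377,160). The spatula is at right (430,150), and the drawer is open.

```bash
python3 - <<'E'
from h import *
d=shot('wrist')
hub=pix2plane(d,352.5,239,.044)
e=[pix2plane(d,*q,.044) for q in ((321.5,69.5),(397,67.5))]
m=[pix2plane(d,*q,.044) for q in ((331,160),(377.5,160))]
tip=(e[0]+e[1])/2
print(hub,e,m,'mid',(m[0]+m[1])/2); 
u=(tip-hub);L=np.linalg.norm(u);u/=L;print('len',L,u, np.linalg.norm(e[0]-e[1]),np.linalg.norm(m[0]-m[1]))
g=hub+.1*u;print('grip',g,'via tip',tip-u*(L-.1))
cab=pix2plane(d,470,160,.1);print('cab front',cab)
# rectified check from top camera
dt=shot('top');print('proj top hub/tip',proj(dt,hub),proj(dt,tip))
a=cv2.imread('pics/top2.png')[150:210,250:350]
A=cv2.resize(a,None,fx=7,fy=7,interpolation=cv2.INTER_CUBIC)
for X in (hub,g,tip):
    q=(proj(dt,X)-[250,150]+.5)*7; cv2.circle(A,tuple(int(v) for v in q),4,(0,0,255),1)
cv2.imwrite('pics/c3.png',A)
rel([g[0],g[1],.15],[-u[1],u[0]])
E
```

```text
[ 0.535  -0.2349  0.044 ] [array([ 0.4744, -0.0236,  0.044 ]), array([ 0.5607, -0.0189,  0.044 ])] [array([ 0.4955, -0.1282,  0.044 ]), array([ 0.5535, -0.1265,  0.044 ])] mid [ 0.5245 -0.1273  0.044 ]
len 0.21439967205666452 [-0.0812  0.9967  0.    ] 0.08639344680064506 0.057966464078265494
grip [ 0.5269 -0.1353  0.044 ] via tip [ 0.5269 -0.1353  0.044 ]
cab front [ 0.6315 -0.1131  0.1   ]
proj top hub/tip [329.0471 182.7272] [267.8526 188.8846]
t 7.0333 P [ 0.4075 -0.1361  0.2961] rel [-0.0028  0.1193  0.1461] [ 0.0073  0.0056 -2.9047]
```

View pics/c3.png

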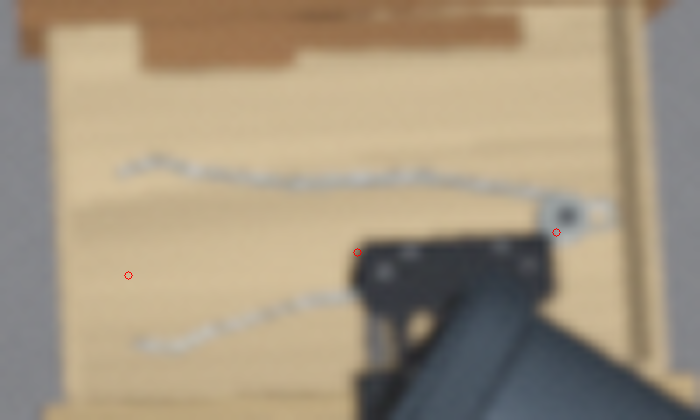

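Top crop shows the wrist-derived points about 8 mm low in x, because the wrist2 image was taken before the arm settled. I'll move above the tongs and look again while it's still.

In the tool's units: 0.125 m / 0.5 = 0.25, 0.06 m / 0.5 = 0.12, -2.5 degrees / 120 = -0.0208.

play_rows(motion=[[[-0.008,0.25,0.12,0,0,-0.0208],[-0.008,0.25,0.12,0,0,-0.0208],[-0.008,0.25,0.12,0,0,-0.0208],[-0.008,0.25,0.12,0,0,-0.0208],[-0.008,0.25,0.12,0,0,-0.0208],[-0.008,0.25,0.12,0,0,-0.0208],[-0.008,0.25,0.12,0,0,-0.0208],[-0.008,0.25,0.12,0,0,-0.0208]]], fingers=0.087)

```text
time_s: 7.7
position: [0.5314, -0.1362, 0.2369]
tcp_rot: [[-0.074, 0.997, 0.0], [0.997, 0.074, -0.0], [-0.0, 0.0, -1.0]]
force: [0.0, 1.1, 0.1]
opening: 0.841
grasp_force: 0.0
```

```bash
python3 - <<'E'
from h import *
for i in range(4): imaging.capture('top')
d=shot('wrist','w3.png'); d2=shot('wrist','w4.png')
print(bot.read_state()['position'],np.array(d['t'])-d2['t'])
for r in finder.outline_of('wrist','tongs')[:1]:
    p=np.argwhere(r['pixels']);print(r['confidence'],len(p),p.min(0),p.max(0))
E
```

```text
[ 0.5323 -0.1364  0.2367] [0.0001 0.     0.0001]
0.72 2587 [ 61 215] [277 312]
```

View pics/w4.png

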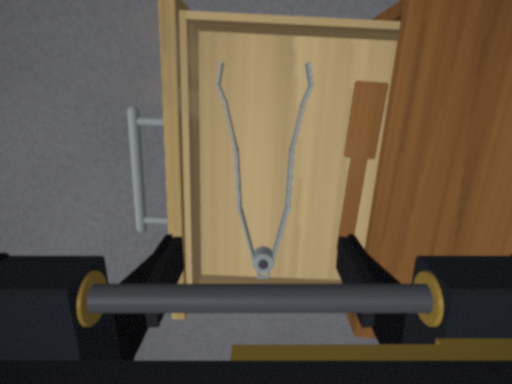

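Wrist view: hub at (263,264), arm ends at (220,65) and (309,65), bars at (237,175) and (291,175).

```bash
python3 - <<'E'
from h import *
d=shot('wrist')
hub=pix2plane(d,263,264,.044)
e=[pix2plane(d,*q,.043) for q in ((220,65),(309,65))]
tip=(e[0]+e[1])/2
u=(tip-hub);L=np.linalg.norm(u);u/=L;u[2]=0
m=[pix2plane(d,*q,.044) for q in ((237.5,175),(291,175))]
print(hub,tip,L,u,m,(m[0]+m[1])/2)
g=hub+.1*u;print('grip',g)
dt=shot('top')
gray=cv2.cvtColor(dt['frame'],cv2.COLOR_RGB2GRAY)
print('top proj hub (obs ~ (330.9,180.6))',proj(dt,hub),'top-derived hub',pix2plane(dt,330.7,180.4,.044),'tip obs',pix2plane(dt,268.1,187,.043),tip)
tip2=pix2plane(dt,268.1,187,.043)
print('bar obs', [pix2plane(d,*q,.062) for q in((133,110),(139,230))])
print('cab front',pix2plane(d,392,160,.1),pix2plane(d,400,20,.1))
rel([g[0],g[1],.044],[-u[1],u[0]])
E
```

```text
[ 0.5435 -0.2428  0.044 ] [ 0.5283 -0.0258  0.043 ] 0.21749461365233594 [-0.0696  0.9976  0.    ] [array([ 0.5079, -0.1375,  0.044 ]), array([ 0.5653, -0.1333,  0.044 ])] [ 0.5366 -0.1354  0.044 ]
grip [ 0.5365 -0.143   0.044 ]
top proj hub (obs ~ (330.9,180.6)) [331.1948 180.2597] top-derived hub [ 0.543 -0.241  0.044] tip obs [ 0.5242 -0.0223  0.043 ] [ 0.5283 -0.0258  0.043 ]
bar obs [array([ 0.4057, -0.0764,  0.062 ]), array([ 0.4064, -0.2014,  0.062 ])]
cab front [ 0.6464 -0.0998  0.1   ] [0.6307 0.0099 0.1   ]
t 8.15 P [ 0.5325 -0.1363  0.2363] rel [-0.0069  0.0035  0.1923] [0.016  0.0108 0.2567]
```

In the tool's units: 0.1925 m / 0.5 = 0.385, -0.007 m / 0.5 = -0.014, 0.2 degrees / 120 = 0.0017.

play_rows(motion=[[[-0.014,0.002,0.08,0,0,0.0017],[-0.014,0.002,0.16,0,0,0.0017],[-0.014,0.002,0.24,0,0,0.0017],[-0.014,0.002,0.31,0,0,0.0017],[-0.014,0.002,0.35,0,0,0.0017],[-0.014,0.002,0.37,0,0,0.0017],[-0.014,0.002,0.385,0,0,0.0017],[-0.014,0.002,0.385,0,0,0.0017]]])

```text
time_s: 8.82
position: [0.534, -0.1431, 0.0428]
tcp_rot: [[-0.071, 0.997, -0.001], [0.997, 0.071, 0.001], [0.001, -0.001, -1.0]]
force: [-0.3, -0.5, 0.4]
opening: 1.0
grasp_force: 0.0
```

play_rows(motion=[[[0,0,0,0,0,0],[0,0,0,0,0,0],[0,0,0,0,0,0],[0,0,0,0,0,0],[0,0,0,0,0,0],[0,0,0,0,0,0]]], fingers=0.053)

```text
time_s: 9.32
position: [0.535, -0.1433, 0.0446]
tcp_rot: [[-0.07, 0.998, 0.002], [0.998, 0.07, -0.001], [-0.001, 0.002, -1.0]]
force: [0.8, 1.0, 5.0]
opening: 0.652
grasp_force: 9.9
```

In the tool's units: -0.15 m / 0.5 = -0.3, -0.13 m / 0.5 = -0.26.

play_rows(motion=[[[0,0,-0.02,0,0,0],[0,0,-0.05,0,0,0],[0,0,-0.09,0,0,0],[0,0,-0.14,0,0,0],[0,0,-0.2,0,0,0],[0,0,-0.26,0,0,0],[0,0,-0.3,0,0,0],[0,0,-0.3,0,0,0]]])

```text
time_s: 9.98
position: [0.5363, -0.1443, 0.1984]
tcp_rot: [[-0.071, 0.997, 0.008], [0.997, 0.071, -0.004], [-0.005, 0.008, -1.0]]
force: [0.9, -0.1, -2.0]
opening: 0.609
grasp_force: 9.7
```

```bash
python3 - <<'E'
from h import *
for i in range(6): dt=imaging.capture('top')
s=bot.read_state();print(s['time_s'],s['position'],s['force'],s['moment'],s['opening']*87,s['grasp_force'],s['joint_positions'])
ds=shot('side','s5.png');dw=shot('wrist','w5.png')
for c,d in (('top',dt),('side',ds),('wrist',dw)):
    for r in finder.recognise(c,'tongs')[:1]: print(c,r['confidence'],r['at'])
w=cv2.imread('pics/w5.png');g=cv2.imread('pics/s5.png')
p=proj(ds,s['position']).astype(int);print(p)
y0,x0=max(0,p[1]-60),max(0,p[0]-70)
G=cv2.resize(g[y0:y0+120,x0:x0+110],(352,384),interpolation=cv2.INTER_CUBIC)
cv2.imwrite('pics/c5.png',np.hstack([w[:,80:460],G]))
E
```

```text
10.2833 [ 0.5329 -0.1426  0.1919] [ 0.1491 -0.372  -1.0217] [ 0.0323 -0.0993  0.0303] 53.293396087596875 9.673228114843369 [-26.5918  28.258   95.3403  -0.0047  56.6263 -30.6424]
side 0.54 [0.5502, -0.122, 0.1824]
wrist 0.86 [0.5212, -0.0802, 0.1921]
[270 140]
```

View pics/c5.png

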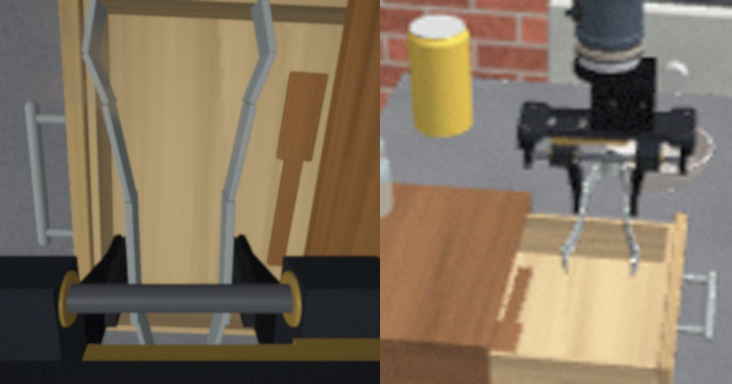

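Tongs are held firmly at 53 mm. In the wrist frame the blade vertices are at (166,50) and (352,50). In the side view the tips are at (258,164) and (280,164), with the tongs level.

```bash
python3 - <<'E'
from h import *
d=shot('wrist');ds=shot('side');s=bot.read_state();P=np.array(s['position']);R=np.array(s['tcp_rot'])
tip=(pix2plane(d,166,50,P[2])+pix2plane(d,352,50,P[2]))/2
print('tip tool', R.T@(tip-P),'vertex gap',np.linalg.norm(pix2plane(d,166,50,P[2])-pix2plane(d,352,50,P[2])))
e=P+R[:,0]*(.2235-.1)+[0,0,-.022]
print('side proj of tip ends bottom',proj(ds,e+R[:,1]*.04),proj(ds,e-R[:,1]*.04))
roll=np.array([.5365,.3985,0]);print(R)
rel(roll-R[:,0]*.1025+[0,0,.19])
E
```

```text
tip tool [ 0.1012 -0.0011  0.    ] vertex gap 0.07663991486837998
side proj of tip ends bottom [255.7485 164.5383] [279.5173 165.7249]
[[-0.0708  0.9975 -0.0007]
 [ 0.9975  0.0708  0.0003]
 [ 0.0004 -0.0006 -1.    ]]
t 10.6333 P [ 0.534  -0.1431  0.1932] rel [0.4376 0.0408 0.0033] [0. 0. 0.]
```

In the tool's units: 0.202 m / 0.5 = 0.404, 0.172 m / 0.5 = 0.344.

play_rows(motion=[[[0.016,0.002,0,0,0,0],[0.052,0.006,0,0,0,0],[0.104,0.01,0,0,0,0],[0.164,0.016,0,0,0,0],[0.224,0.02,0,0,0,0],[0.284,0.026,0,0,0,0],[0.344,0.032,0,0,0,0],[0.404,0.038,0,0,0,0]]], fingers=0.056)

```text
time_s: 11.3
position: [0.5384, 0.0617, 0.1937]
tcp_rot: [[-0.071, 0.998, 0.0], [0.998, 0.071, 0.0], [0.0, 0.0, -1.0]]
force: [0.8, -0.3, -0.9]
opening: 0.646
grasp_force: 8.4
```

In the tool's units: 0.225 m / 0.5 = 0.45, 0.205 m / 0.5 = 0.41.

play_rows(motion=[[[0.06,0.006,0,0,0,0],[0.12,0.012,0,0,0,0],[0.18,0.018,0,0,0,0],[0.24,0.024,0,0,0,0],[0.3,0.028,0,0,0,0],[0.36,0.034,0,0,0,0],[0.41,0.04,0,0,0,0],[0.45,0.044,0,0,0,0]]])

```text
time_s: 11.97
position: [0.5441, 0.2885, 0.1936]
tcp_rot: [[-0.072, 0.997, 0.0], [0.997, 0.072, 0.001], [0.001, 0.0, -1.0]]
force: [0.5, 0.3, -0.7]
opening: 0.647
grasp_force: 8.4
```

In the tool's units: 0.04 m / 0.5 = 0.08, 0.035 m / 0.5 = 0.07.

play_rows(motion=[[[0.016,0,0.02,0,0,0],[0.02,0,0.05,0,0,0],[0.02,0,0.07,0,0,0],[0.02,0,0.08,0,0,0],[0.02,0,0.08,0,0,0],[0.02,0,0.08,0,0,0]]])

```text
time_s: 12.47
position: [0.544, 0.2948, 0.1531]
tcp_rot: [[-0.07, 0.998, -0.001], [0.998, 0.07, -0.0], [-0.0, -0.001, -1.0]]
force: [-0.4, -0.3, -0.7]
opening: 0.647
grasp_force: 8.4
```

```bash
python3 - <<'E'
from h import *
for i in range(4): dt=imaging.capture('top')
d=shot('wrist','w6.png')
s=bot.read_state();P=np.array(s['position']);R=np.array(s['tcp_rot']);print(P,s['opening']*87,s['grasp_force'],s['force'])
for r in finder.recognise('wrist','roll')[:4]: print(r['confidence'],r['at'],proj(d,r['at']))
for r in finder.outline_of('wrist','roll')[:4]:
    q=np.argwhere(r['pixels'])[:,::-1];mn,mx=q.min(0),q.max(0);c=(mn+mx)/2
    X=pix2plane(d,*c,.038);print('outline',r['confidence'],len(q),mn,mx,X,R.T@(X-P))
print('tip px',proj(d,P+R[:,0]*.1025),'roll exp px',proj(d,[.5365,.3985,.038]))
E
```

```text
[0.5446 0.2954 0.1543] 56.34017856131716 8.417675793170929 [-0.4277  0.0467 -0.7226]
0.75 [0.7118, 0.3962, 0.0344] [483.3713  86.9137]
0.68 [0.4642, 0.2236, 0.0279] [169.7533 260.755 ]
0.67 [0.5108, 0.3543, 0.147] [198.1364 144.3126]
0.58 [0.5383, 0.392, 0.0517] [260.8675  74.9254]
outline 0.8 3566 [449  50] [511 118] [0.7063 0.3979 0.038 ] [0.0908 0.1683 0.1166]
outline 0.73 640 [153 246] [184 279] [0.4658 0.2275 0.038 ] [-0.0623 -0.0836  0.1162]
outline 0.67 3912 [226  34] [293 107] [0.5371 0.3958 0.038 ] [ 0.1006 -0.0007  0.1163]
tip px [260.9753  46.0515] roll exp px [259.0027  66.5893]
```

View pics/w6.png

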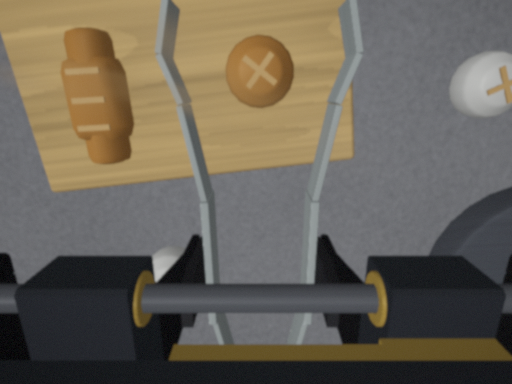

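Picture: the brown roll (260,71) sits centred between the blade vertices (160,52) and (360,52). The long roll is at left (98,95), white look-alikes are outside. Descending.

In the tool's units: 0.106 m / 0.5 = 0.212, 0.015 m / 0.5 = 0.03.

play_rows(motion=[[[0,0,0.03,0,0,0],[0,0,0.07,0,0,0],[0,0,0.11,0,0,0],[0,0,0.146,0,0,0],[0,0,0.176,0,0,0],[0,0,0.198,0,0,0],[0,0,0.212,0,0,0],[0,0,0.212,0,0,0]]])

```text
time_s: 13.48
position: [0.5434, 0.2954, 0.0462]
tcp_rot: [[-0.071, 0.997, -0.002], [0.997, 0.071, -0.001], [-0.001, -0.002, -1.0]]
force: [0.5, -0.4, -0.6]
opening: 0.643
grasp_force: 8.4
```

```bash
python3 - <<'E'
from h import *
for i in range(3): dt=imaging.capture('top')
d=shot('wrist','w7.png')
s=bot.read_state();P=np.array(s['position']);R=np.array(s['tcp_rot']);print(P,s['opening']*87,s['grasp_force'],s['force'])
for r in finder.outline_of('wrist','roll')[:4]:
    q=np.argwhere(r['pixels'])[:,::-1];mn,mx=q.min(0),q.max(0);c=(mn+mx)/2
    X=pix2plane(d,*c,.038);print('outline',r['confidence'],len(q),mn,mx,X,R.T@(X-P))
E
```

```text
[0.5449 0.2959 0.0486] 56.15652622931134 8.417783975601196 [ 0.2407 -0.3164 -1.195 ]
outline 0.69 10990 [202   0] [315 117] [0.5366 0.3944 0.038 ] [ 0.0988 -0.0013  0.0106]
outline 0.51 59909 [0 0] [408 236] [0.5129 0.3669 0.038 ] [ 0.073  -0.0269  0.0106]
```

play_rows(motion=[[[0,0,0,0,0,0],[0,0,0,0,0,0],[0,0,0,0,0,0],[0,0,0,0,0,0],[0,0,0,0,0,0],[0,0,0,0,0,0]]], fingers=0.044)

```text
time_s: 14.23
position: [0.5442, 0.2957, 0.0476]
tcp_rot: [[-0.071, 0.998, 0.0], [0.998, 0.071, 0.0], [0.0, 0.0, -1.0]]
force: [0.8, -1.0, -0.2]
opening: 0.511
grasp_force: 12.3
```

play_rows(motion=[[[0,0,0,0,0,0],[0,0,0,0,0,0],[0,0,0,0,0,0],[0,0,0,0,0,0],[0,0,0,0,0,0],[0,0,0,0,0,0]]], fingers=0.0)

```text
time_s: 14.73
position: [0.5441, 0.2956, 0.0475]
tcp_rot: [[-0.071, 0.998, 0.0], [0.998, 0.071, 0.0], [0.0, 0.0, -1.0]]
force: [1.0, -0.1, 0.0]
opening: 0.491
grasp_force: 30.0
```

Stopped at 42.7 mm with 30 N, so the roll is clamped. Lifting gently.

In the tool's units: -0.08 m / 0.5 = -0.16, -0.076 m / 0.5 = -0.152.

play_rows(motion=[[[0,0,-0.008,0,0,0],[0,0,-0.024,0,0,0],[0,0,-0.048,0,0,0],[0,0,-0.076,0,0,0],[0,0,-0.104,0,0,0],[0,0,-0.132,0,0,0],[0,0,-0.152,0,0,0],[0,0,-0.16,0,0,0]]])

```text
time_s: 15.4
position: [0.5452, 0.2961, 0.1303]
tcp_rot: [[-0.071, 0.997, 0.004], [0.997, 0.071, 0.001], [0.001, 0.004, -1.0]]
force: [0.2, -0.3, -0.9]
opening: 0.501
grasp_force: 30.0
```

In the tool's units: -0.08 m / 0.5 = -0.16, -0.078 m / 0.5 = -0.156.

play_rows(motion=[[[0,0,-0.016,0,0,0],[0,0,-0.044,0,0,0],[0,0,-0.076,0,0,0],[0,0,-0.108,0,0,0],[0,0,-0.136,0,0,0],[0,0,-0.156,0,0,0],[0,0,-0.16,0,0,0],[0,0,-0.16,0,0,0]]])

```text
time_s: 16.07
position: [0.5442, 0.2957, 0.2081]
tcp_rot: [[-0.071, 0.997, 0.001], [0.997, 0.071, 0.0], [0.0, 0.001, -1.0]]
force: [0.9, 0.1, -2.1]
opening: 0.492
grasp_force: 30.0
```

```bash
python3 - <<'E'
from h import *
for i in range(8): dt=imaging.capture('top')
d=shot('side','s8.png');s=bot.read_state();P=np.array(s['position']);R=np.array(s['tcp_rot']);print(s['time_s'],P,s['opening']*87,s['grasp_force'],s['force'],s['moment'])
print('roll if held, px',proj(d,P+R[:,0]*.1025+[0,0,-.012]),'if on board',proj(d,[.5365,.397,.037]))
for c in ('side','wrist'):
    if c=='wrist': shot('wrist')
    for r in finder.recognise(c,'roll')[:5]: print(c,r['confidence'],r['at'])
E
```

```text
16.5167 [0.5439 0.2955 0.207 ] 42.7609865322738 29.95169303455782 [ 0.4003  0.0001 -1.6418] [-0.0364 -0.1014  0.0629]
roll if held, px [241.1222 250.3063] if on board [242.458  289.9025]
side 0.87 [0.5162, 0.6288, 0.0306]
side 0.59 [0.4624, 0.2186, 0.0319]
side 0.56 [0.5372, 0.4078, 0.2044]
side 0.56 [0.7143, 0.4073, 0.0307]
wrist 0.89 [0.714, 0.3969, 0.0361]
wrist 0.79 [0.4701, 0.221, 0.0341]
wrist 0.74 [0.5404, 0.3919, 0.2099]
```

```bash
python3 - <<'E'
from h import *
print(bot.hand_in())
E
```

```text
the job is handed in; nothing more can be done
None
```

I opened the drawer, took out the tongs and picked the round roll off the board with their tips. It was held still about 17 cm above the countertop with 30 N grip when I handed the job in at 16.5 s. The hand-in did not return a verdict.

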